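Shift the solvent selector lever through its H-gate into slot three

ROBOT

A 6-joint arm with a two-finger parallel gripper is mounted at the origin on the work surface. World frame = base frame: x ahead of the robot, y to its left, z up, the work surface at z = 0. Lengths are in mm, angles in rad, forces in N, time in s.
With the tool pointing down it reaches from about 275 to 825 mm from the base axis. Payload 5.2 kg.
Tool frame: the origin (TCP) lies at the very end of the fingers, on their centre line; the grasp point (between the pads) lies 19 mm behind it; z points along the fingers, y is the direction in which the jaws open and shut (so a half turn about z gives the same grasp; the last joint's range is limited). The gripper opens to 93 mm and grips with 3 to 60 N. Pads are 15 mm wide; open, the fingers measure 128 mm over their backs; the gripper's body (75 mm by 188 mm) begins 65 mm behind the grasp point.
Start: joints at [-1.35, 0.259, 1.535, -0, 1.348, -0.203], TCP at [226.196, -501.339, 218.653] pointing down, gripper open.
Joint ranges: [-3.14, 3.14], [-0.91, 2.08], [0.19, 2.58], [-1.22, 4.36], [0.22, 2.71], [-3.12, 3.12]. Speed limits (rad/s): [2.57, 2.57, 3.14, 3.14, 3.14, 3.14].

INTERFACE

Orientations are given as [roll, pitch, yaw] about the fixed x, y, z axes, in that order (R = Rz(yaw) Ry(pitch) Rx(roll)).
In Python, from bench import robot gives the robot as it stands. The module is installed in compiled form; this text tells all that it offers. Calls block until the motion is done:
- robot.move_ptp(position, orientation): joint-space move of the TCP to a pose.
- robot.move_linear(position, ori=None, speed=150, f_stop=None): straight line of the TCP; ori=None keeps the orientation; speed is the mean speed in mm/s. With f_stop (N) it stops when the force on the tool has changed by that much, and returns True; else False.
- robot.move_j(angles): joint-space move.
- robot.move_gripper(opening): opening from 0.0 (shut) to 1.0 (fully open); the grip force is fixed at half the most; returns when the fingers have stopped.
- robot.sleep(seconds).
- robot.inverse_kinematics(position, orientation): joint angles nearest the present ones, or None.
- robot.get_image(name): name is "scene" or "top" or "wrist"; returns a dict with "img" (420x560x3 uint8, blue, green, red), "fovy" (degrees; the focal length in pixels is half the picture's height over the tangent of half this angle, whatever the lens; pixels are square), "cx", "cy" (the principal point, pixels), "eye" and "orientation" of the camera in the world. Camera axes: x right, y down, z forward; pixel columns grow to the right and rows downward; lengths in mm; the calibration is good to about 2 mm. A picture is of the moment at which its call begins. There is no depth.
A pose or a line that the arm cannot do raises robot.MotionError and nothing moves.
- robot.hand_in(): hands the job in, once; it reports no verdict.
Readings, each from a call of its own:
- robot.current_t(): time.
- robot.current_qpos(): joint angles.
- robot.current_joint_vel(): joint speeds.
- robot.current_joint_efforts(): joint torques, N m.
- robot.current_tcp_pos(): TCP position.
- robot.current_eef_rot(): TCP orientation.
- robot.current_contact_force(): force on the tool from outside, world axes, zero at the start.
- robot.current_ft_torque(): the same for the moment, N m.
- robot.current_gripper_width(): opening from 0.0 (shut) to 1.0 (fully open).
Only numpy, scipy, OpenCV 4.12 (cv2) and the standard library are available. Lean on these libraries where they do the work, as an engineer would, in place of code of your own. Each camera call takes 0.05 s, during which the arm holds its last target.

TASK

Switch the solvent selector to line three: the lever stands somewhere in the left-hand slots of the H-shaped gate, so push its black grip to the cross channel, across to the right, and then forward (away from the robot) fully to the end of the far right slot, the third, without letting it go into the near right slot (the fourth). Push with the fingertips or the outside of the fingers only, never taking the grip between the fingers, and leave the vials, bottle and other loose things where they are. Finish clear of everything.

Things in the scene. Friction and masses are not known exactly. Their poses are not given: they have to be found in the camera images.
- selector: Solvent selector: fixed white box, 220 (x) x 260 (y) x 100 mm tall, black front towards the robot, standing yawed on the bench. Origin under its centre; x points ahead, away from the robot, y to the left, z up.
- gate_centre (a point): Middle of the H-gate, on top of the 96 x 96 mm aluminium plate at the deck's centre, 106 mm above the bench; x ahead along the slots, y left along the cross channel, z up. From the robot: two slots, 18 mm left and right of the middle, 15 mm wide, joined half-way by the 17 mm cross channel; rounded corners. Slot 1 is far left, 2 near left, 3 far right, 4 near right (one to four dots).
- knob (a point): Centre of the lever's grip: upright black cylinder, 30 mm across, 50 mm long (25 mm above and below), on a 10 mm steel rod through the gate. Upright, it is 74 mm above the gate plate, 180 mm above the bench. The lever pivots 160 mm below this point, which swings 34 mm from upright to each stop. z runs up along the lever.
- across (a joint): Sideways tilt of the lever, rad: -0.215 = fully left (in line with slots 1 and 2), 0 = mid, +0.215 = fully right (in line with slots 3 and 4). No spring; stays where it is left; about 4 N at the grip moves it.
- ahead (a joint): Near-far tilt of the lever, rad: -0.215 = pulled fully towards the robot (end of slot 2 or 4), 0 = in the cross channel (free to cross within about +-0.04), +0.215 = fully ahead, away from the robot (end of slot 1 or 3). No spring; stays where it is left; about 4 N at the grip moves it.
- vial_far: Capped amber sample vial, 24 mm across, 48 mm tall, on the selector's deck at its far left corner; origin under its centre. Bystander.
- vial_near: Capped amber sample vial, same kind, on the deck at its near right corner. Bystander.
- spanner: Small steel open-ended spanner, 110 mm long, lying on the deck's right edge; origin under its centre. Bystander.
- bottle: Clear bottle with blue cap, 70 mm across, 140 mm tall, on the bench to the left of the selector; origin under its centre. Bystander.
- beaker: Glass beaker, 68 mm across, 90 mm tall, on the bench to the right of the selector; origin under its centre. Bystander.
- tip_box: Grey and white pipette-tip box, 120 x 85 x 65 mm, on the bench at the right; origin under its centre. Bystander.
- mouse: Grey computer mouse, 105 x 60 x 30 mm, on the bench at the left; origin under its centre. Bystander.

How it is judged (in metres and radians):
On the way, in this order (a step that is already met when the one before it is completed fails the run):
1. the lever has crossed to the right in the cross channel (value of joint across above 0.14 rad and value of joint ahead between -0.09 and 0.09 rad), for 0.1 s.
2. the lever is at the far end of slot three (value of joint across above 0.15 rad and value of joint ahead above 0.18 rad), for 0.2 s.
At the end, for the whole second after the job is handed in: The lever rests in the third slot (far right), tilted right by more than 0.15 rad and ahead by more than 0.18 of 0.215 rad, that is, its grip within about 6 mm of the end stop, and still (all of step 2 and value of joint across below 0.24 rad and velocity of joint across between -0.02 and 0.02 rad/s and velocity of joint ahead between -0.02 and 0.02 rad/s); the robot touches nothing.
It fails at once if the lever goes into the fourth slot (near right) (value of joint across above 0.1 rad and value of joint ahead below -0.11 rad).
It fails at once if the grip is taken between the fingers (x of the grasp point in the frame of knob between -0.012 and 0.012 m and y of the grasp point in the frame of knob between -0.012 and 0.012 m and z of the grasp point in the frame of knob below 0.03 m).
It fails at once if a loose thing is shifted by more than 20 mm, or lifted (distance of any of vial_far, vial_near, spanner, bottle, beaker, tip_box, mouse from where it was at the start of the episode above 0.02 m).
It fails at once if a loose thing is tipped over (angle between any of vial_far, vial_near, spanner, bottle, beaker, tip_box, mouse's own z axis and vertical above 0.5 rad).
It also fails if it takes over 56 s, if anything falls off the work surface, if the arm or the gripper's body presses on something with over 40 N, if the wrist force passes 120 N, or if a joint passes its speed limit or range.

## Working session

There is one attempt and no reset: what is moved stays moved. The work goes in short steps, each a Python script; the robot and the scene stay as the last script left them, time stands still between calls to the robot, and variables do not carry over. Pictures are saved under pics/ and viewed, and the job is handed in when it is done.

```bash
mkdir -p pics
python3 - <<'E'
from bench import robot
import cv2
for n in ["scene","top","wrist"]:
    d=robot.get_image(n); cv2.imwrite(f"pics/a_{n}.png",d["img"]); print(n,{k:v for k,v in d.items() if k!="img"})
print(robot.current_t(),robot.current_tcp_pos(),robot.current_eef_rot())
E
```

```text
scene {'fovy': 53.18047446083766, 'cx': 281.78471143099944, 'cy': 211.17329016605137, 'eye': array([1116.22881088, -225.88494186,  940.58512244]), 'orientation': array([-2.43705062,  0.01340872,  1.21819831])}
top {'fovy': 57.693395973861776, 'cx': 277.25883385715264, 'cy': 202.75980458495775, 'eye': array([ 384.26571981,    7.70169441, 1240.86807704]), 'orientation': array([-3.06560153e+00, -2.41348002e-03, -1.58828839e+00])}
wrist {'fovy': 70.86634034045306, 'cx': 277.16809627365905, 'cy': 206.24398454263738, 'eye': array([ 300.71339989, -467.66170398,  382.6328923 ]), 'orientation': array([ 2.84319942e+00,  1.31875984e-03, -1.14674800e+00])}
0.15 [ 226.10417368 -500.9461403   218.04441065] [-3.14028115e+00 -2.33237986e-04  4.23811322e-01]
```

View pics/a_scene.png

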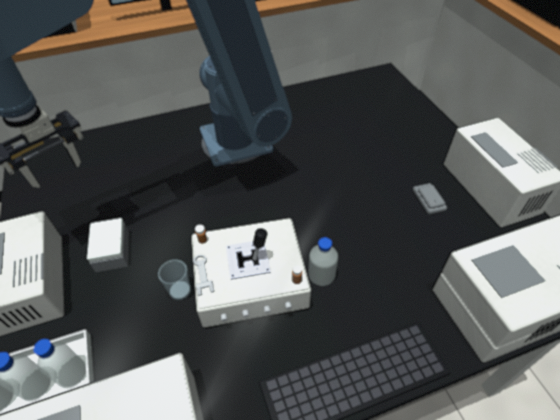

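View pics/a_top.png

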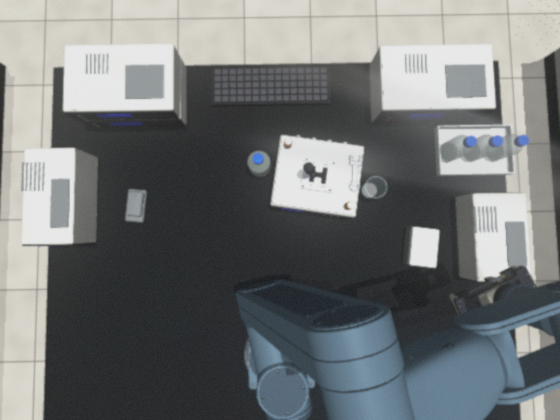

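The scene view shows the selector box around (250,270), with the grip at (260,238). The top view shows the box centre near (318,176) and the grip near (309,168). I'll enlarge both.

Run:
```python
import cv2,numpy as np
a=cv2.imread("pics/a_top.png")[125:225,240:400]; b=cv2.imread("pics/a_scene.png")[205:330,180:340]
cv2.imwrite("pics/z_top.png",cv2.resize(a,None,fx=5,fy=5,interpolation=cv2.INTER_CUBIC))
cv2.imwrite("pics/z_scene.png",cv2.resize(b,None,fx=4.7,fy=4.7,interpolation=cv2.INTER_CUBIC))
```

```text
(no output)
```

View pics/z_top.png

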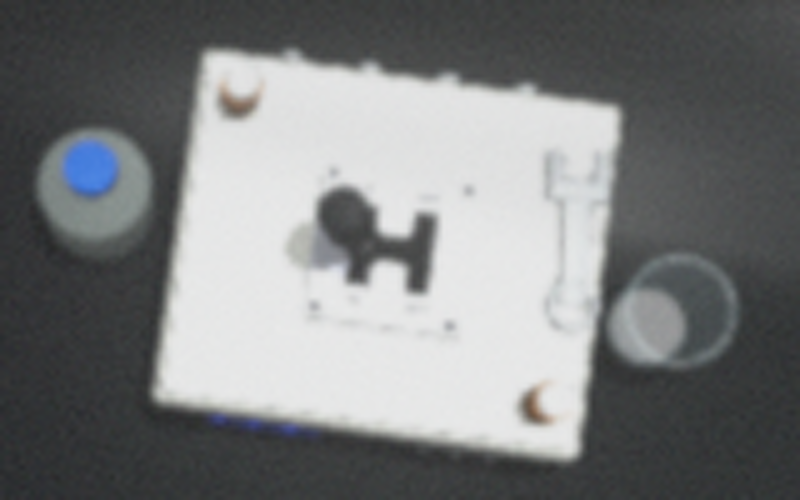

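View pics/z_scene.png

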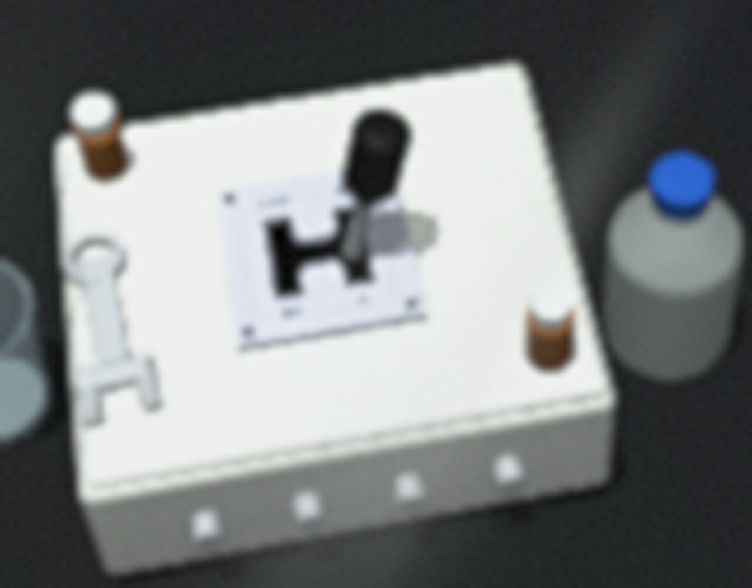

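```bash
cat > h.py <<'E'
import numpy as np, cv2
from scipy.spatial.transform import Rotation as R
C={"scene":dict(fovy=53.18047446083766,cx=281.78471143099944,cy=211.17329016605137,eye=[1116.22881088,-225.88494186,940.58512244],o=[-2.43705062,0.01340872,1.21819831]),
"top":dict(fovy=57.693395973861776,cx=277.25883385715264,cy=202.75980458495775,eye=[384.26571981,7.70169441,1240.86807704],o=[-3.06560153,-2.41348002e-03,-1.58828839])}
def ray(c,p):
    c=C[c];f=210/np.tan(np.radians(c["fovy"]/2))
    d=R.from_euler("xyz",c["o"]).apply([(p[0]-c["cx"])/f,(p[1]-c["cy"])/f,1]);return np.array(c["eye"]),d
def plane(c,p,z):
    e,d=ray(c,p);return e+d*(z-e[2])/d[2]
def tri(p1,p2):
    e,d=ray("top",p1);g,h=ray("scene",p2)
    s=np.linalg.lstsq(np.c_[d,-h],g-e,rcond=None)[0];a=e+s[0]*d;b=g+s[1]*h
    return (a+b)/2,np.linalg.norm(a-b)
T=lambda u,v:(u/5+239.6+.0,v/5+124.6)
S=lambda u,v:(u/4.7+179.6,v/4.7+204.6)
E
python3 - <<'E'
from h import *
np.set_printoptions(precision=1,suppress=True)
cs=np.array([plane("top",T(*p),100) for p in [(205,50),(620,105),(580,460),(155,403)]]);print(cs,cs.mean(0))
cs2=np.array([plane("scene",S(*p),100) for p in [(612,398),(85,497),(57,140),(522,63)]]);print(cs2,cs2.mean(0))
for c in(cs,cs2):
    print([np.degrees(np.arctan2(*v)) for v in[(-(c[0]-c[3])[1]*-1,(c[0]-c[3])[0]),((c[1]-c[2])[1],(c[1]-c[2])[0])]],np.degrees(np.arctan2((c[1]-c[0])[0],-(c[1]-c[0])[1])),[np.linalg.norm(c[i]-c[i-1]) for i in range(4)])
print("plate",np.mean([plane("top",T(*p),106) for p in[(334,172),(468,190),(450,326),(315,305)]],0),np.mean([plane("scene",S(*p),106) for p in[(230,199),(247,332),(412,303)]],0),
 (plane("scene",S(230,199),106)+plane("scene",S(412,303),106))/2)
print("knobtop",tri(T(344,212),S(383,132)))
for n,p in dict(vf=(240,80),vn=(550,400)).items(): print(n,plane("top",T(*p),148))
for n,p in dict(vf=(549,303),vn=(95,108)).items(): print(n,plane("scene",S(*p),148))
print("sp",plane("top",T(577,160),105),plane("top",T(568,318),105)); print("bottle",plane("top",T(91,167),140),"beaker",plane("top",T(680,310),90))
E
```

```text
[[ 678.8  -10.4  100. ]
 [ 640.6 -261.8  100. ]
 [ 425.5 -230.4  100. ]
 [ 464.1   23.5  100. ]] [ 552.2 -119.8  100. ]
[[ 682.5  -10.6  100. ]
 [ 644.2 -261.   100. ]
 [ 432.9 -228.4  100. ]
 [ 471.7   23.8  100. ]] [ 557.8 -119.   100. ]
[np.float64(-8.970053198131811), np.float64(-8.314669125674367)] -8.64187326123613 [np.float64(217.42650756078578), np.float64(254.3479519927927), np.float64(217.4568824182741), np.float64(256.83517070433334)]
[np.float64(-9.259248126332507), np.float64(-8.786104470702252)] -8.703234754352184 [np.float64(213.63326745299247), np.float64(253.39603727498223), np.float64(213.78569369266538), np.float64(255.16000125896667)]
plate [ 554.5 -120.2  106. ] [ 565.7 -134.3  106. ] [ 554.4 -118.4  106. ]
knobtop (array([561.7, -82.9, 196.9]), np.float64(2.3671100022953735))
vf [648.3 -29.7 148. ]
vn [ 458.5 -204.3  148. ]
vf [649.9 -31.1 148. ]
vn [ 458.6 -205.6  148. ]
sp [ 606.3 -233.5  105. ] [ 510.5 -225.   105. ]
bottle [600.1  58.1 140. ] beaker [ 515.9 -296.3   90. ]
```

Run:
```python
from h import *
np.set_printoptions(precision=1,suppress=True)
y=np.radians(-8.7);M=np.array([[np.cos(y),np.sin(y)],[-np.sin(y),np.cos(y)]])
for z in (199,202):
  for p in (plane("top",T(344,212),z),plane("scene",S(383,132),z)): print(z,p,M@(p[:2]-[554.5,-119.3]))
```

```text
199 [561.  -83.9 199. ] [ 1.1 36. ]
199 [563.7 -82.2 199. ] [ 3.5 38. ]
202 [560.5 -83.6 202. ] [ 0.6 36.2]
202 [565.9 -82.8 202. ] [ 5.8 37.8]
```

```bash
cat >> h.py <<'E'
G=np.array([554.5,-119.3]);YAW=np.radians(-8.7)
def W(x,y,z): 
    c,s=np.cos(YAW),np.sin(YAW);return [G[0]+c*x-s*y,G[1]+s*x+c*y,z]
def inv(p):
    c,s=np.cos(YAW),np.sin(YAW);d=np.array(p[:2])-G;return np.array([c*d[0]+s*d[1],-s*d[0]+c*d[1]])
E
python3 - <<'E'
from bench import robot
from h import *
for yaw in (YAW,YAW+np.pi/2,YAW-np.pi/2,YAW+np.pi):
    for w in (W(0,100,300),W(-70,-34,165),W(10,-34,165),W(0,-10,165),W(90,32,165)):
        q=robot.inverse_kinematics(w,[np.pi,0,yaw]); print(round(yaw,2), None if q is None else np.round(q,2))
E
```

```text
-0.15 [-0.23  0.26  1.34 -0.    1.54  1.49]
-0.15 [-0.51  0.22  1.73 -0.    1.2   1.21]
-0.15 [-0.46  0.35  1.54 -0.    1.25  1.26]
-0.15 [-0.43  0.33  1.57 -0.    1.24  1.3 ]
-0.15 [-0.32  0.48  1.33 -0.    1.32  1.4 ]
1.42 [-0.23  0.26  1.34  0.    1.54 -0.08]
1.42 [-0.51  0.22  1.73  0.    1.2  -0.36]
1.42 [-0.46  0.35  1.54  0.    1.25 -0.31]
1.42 [-0.43  0.33  1.57  0.    1.24 -0.27]
1.42 [-0.32  0.48  1.33  0.    1.32 -0.17]
-1.72 [-0.23  0.26  1.34 -0.    1.54  3.06]
-1.72 [-0.51  0.22  1.73 -0.    1.2   2.78]
-1.72 [-0.46  0.35  1.54 -0.    1.25  2.83]
-1.72 [-0.43  0.33  1.57 -0.    1.24  2.87]
-1.72 [-0.32  0.48  1.33 -0.    1.32  2.97]
2.99 [-0.23  0.26  1.34  0.    1.54 -1.65]
2.99 [-0.51  0.22  1.73  0.    1.2  -1.93]
2.99 [-0.46  0.35  1.54  0.    1.25 -1.88]
2.99 [-0.43  0.33  1.57  0.    1.24 -1.84]
2.99 [-0.32  0.48  1.33  0.    1.32 -1.74]
```

The grip's top is at about (+1 to +5, +37) mm in the gate frame, so the lever is fully left and close to the channel. First I'll do a small centring push from the far side with the fingers shut, keeping the tip at 165 mm, above all the bystanders.

Run:
```python
from bench import robot
from h import *
o=[np.pi,0,YAW+np.pi/2]
p=robot.current_tcp_pos()
robot.move_gripper(0.0)
robot.move_linear([p[0],p[1],310],speed=200)
robot.move_ptp(W(90,36,310),o)
robot.move_linear(W(90,36,165),o,speed=150)
f=robot.current_contact_force(); 
r=robot.move_linear(W(35,36,165),o,speed=40,f_stop=12)
print(r,f,robot.current_contact_force(),inv(robot.current_tcp_pos()),robot.current_tcp_pos(),robot.current_gripper_width())
d=robot.get_image("scene")["img"];cv2.imwrite("pics/b_scene.png",cv2.resize(d[190:330,160:360],None,fx=4,fy=4,interpolation=cv2.INTER_CUBIC))
d=robot.get_image("wrist")["img"];cv2.imwrite("pics/b_wrist.png",d)
print(robot.current_t())
```

```text
False [-0.05510848  0.30481136 -0.05881973] [-0.79342606  0.16856272  0.98464311] [35.20307069 35.98396253] [594.74098386 -89.05491836 164.94964182] 0.0024351447192587916
7.05
```

View pics/b_scene.png

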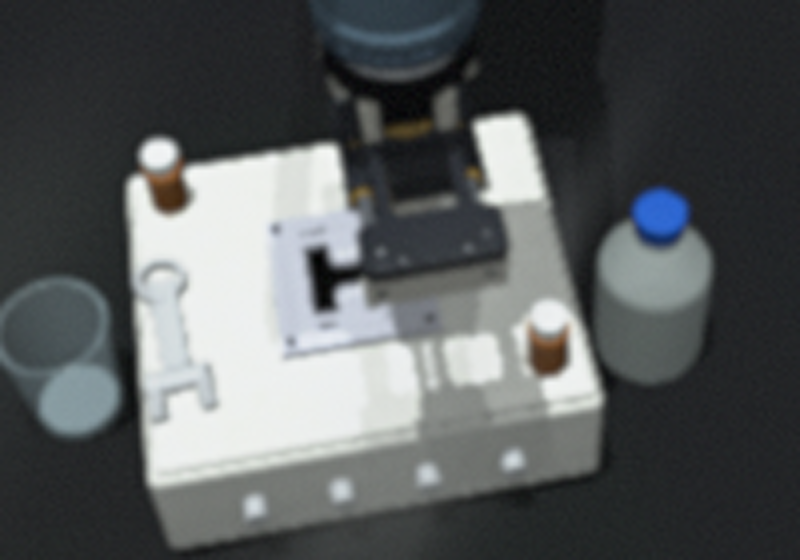

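View pics/b_wrist.png

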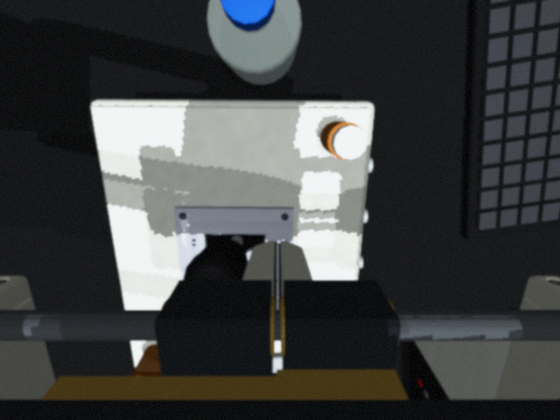

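The fingertips stand next to the grip's far side, at about (243,260) in the wrist view. Next I'll back off, move to the left side and look before pushing across.

Run:
```python
from bench import robot
from h import *
o=[np.pi,0,YAW+np.pi/2]
robot.move_linear(W(50,36,165),o,speed=80)
robot.move_linear(W(50,100,240),o,speed=150)
robot.move_linear(W(0,110,165),o,speed=150)
d=robot.get_image("scene")["img"];cv2.imwrite("pics/c_scene.png",cv2.resize(d[205:330,180:340],None,fx=4.7,fy=4.7,interpolation=cv2.INTER_CUBIC))
d=robot.get_image("top")["img"];cv2.imwrite("pics/c_top.png",cv2.resize(d[125:225,240:400],None,fx=5,fy=5,interpolation=cv2.INTER_CUBIC))
d=robot.get_image("wrist")["img"];cv2.imwrite("pics/c_wrist.png",d)
print(robot.current_t(),robot.current_contact_force())
```

```text
9.1083 [ 0.40212189 -0.1573419   0.54385957]
```

View pics/c_scene.png

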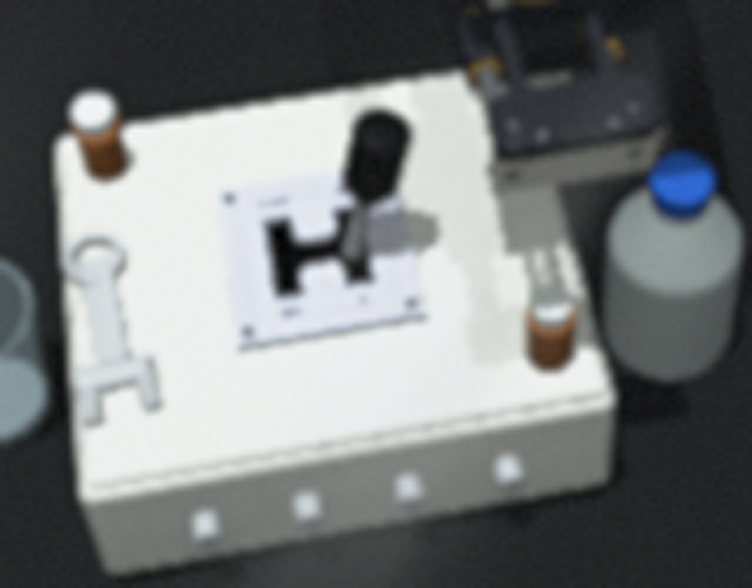

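View pics/c_top.png

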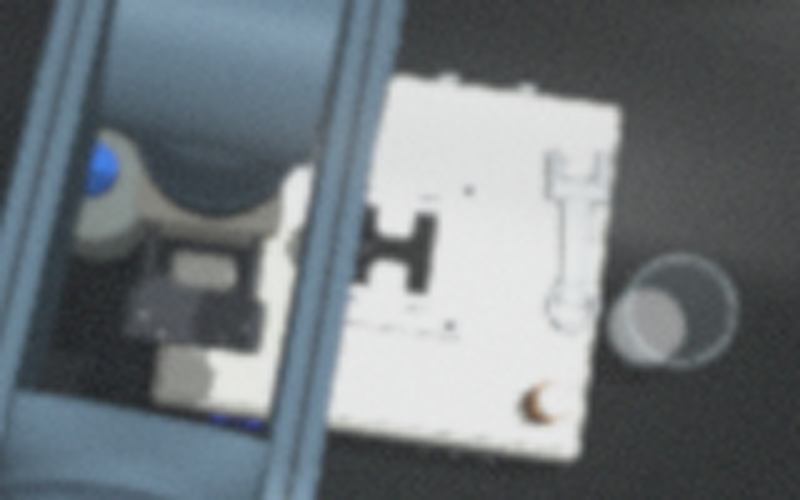

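View pics/c_wrist.png

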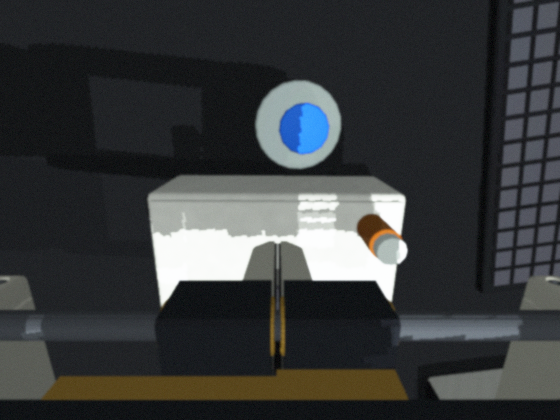

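The lever hasn't moved: the grip is still at (380,135) in the scene crop, in line with the channel. I'll push it right with a force stop.

Run:
```python
from bench import robot
from h import *
o=[np.pi,0,YAW+np.pi/2]
robot.move_linear(W(0,68,165),o,speed=100)
for y in (45,25,5,-14):
    r=robot.move_linear(W(0,y,165),o,speed=40,f_stop=14)
    print(y,r,robot.current_contact_force().round(1),inv(robot.current_tcp_pos()).round(1))
    if r: break
d=robot.get_image("scene")["img"];cv2.imwrite("pics/d_scene.png",cv2.resize(d[205:330,180:340],None,fx=4.7,fy=4.7,interpolation=cv2.INTER_CUBIC))
print(robot.current_t())
```

```text
45 False [1.6 2.4 1.7] [ 0.1 44.8]
25 False [ 0.  -1.  -0.6] [-0.4 24.3]
5 False [-0.   2.1  1.1] [-0.1  4.7]
-14 True [0.  2.9 2.1] [-0.7 -8. ]
12.1833
```

View pics/d_scene.png

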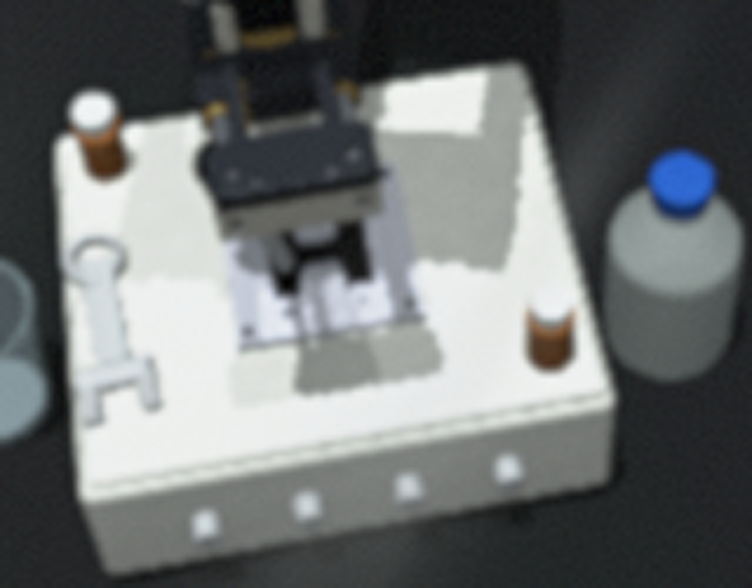

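The push stopped on contact at y = −8 mm, which is where I expected the right end, and the rod shows in the right slot at (275,255). Next I'll go round to the near side and look.

Run:
```python
from bench import robot
from h import *
o=[np.pi,0,YAW+np.pi/2]
robot.move_linear(W(0,25,165),o,speed=80)
robot.move_linear(W(-95,25,168),o,speed=150)
robot.move_linear(W(-95,-32,168),o,speed=150)
d=robot.get_image("scene")["img"];cv2.imwrite("pics/e_scene.png",cv2.resize(d[205:330,180:340],None,fx=4.7,fy=4.7,interpolation=cv2.INTER_CUBIC))
print(robot.current_t(),robot.current_contact_force())
```

```text
14.1083 [0.83391368 0.59693884 0.68070549]
```

View pics/e_scene.png

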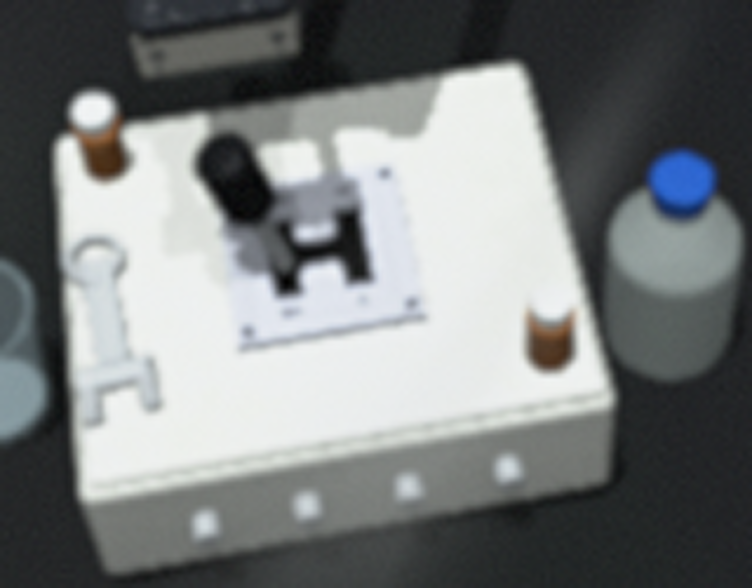

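The lever is now right, at the channel: the grip top is at (225,160) and the rod at (270,250). Now I'll push it ahead to the stop.

Run:
```python
from bench import robot
from h import *
o=[np.pi,0,YAW+np.pi/2]
robot.move_linear(W(-55,-32,165),o,speed=80)
for x in (-30,-10,16):
    r=robot.move_linear(W(x,-32,165),o,speed=40,f_stop=18)
    print(x,r,robot.current_contact_force().round(1),inv(robot.current_tcp_pos()).round(1))
    if r: break
robot.sleep(0.4)
robot.move_linear(W(-50,-32,165),o,speed=80)
robot.move_linear(W(-110,-32,230),o,speed=150)
for n,(a,b,c,e,f) in dict(scene=(205,330,180,340,4.7),top=(125,225,240,400,5)).items():
    d=robot.get_image(n)["img"];cv2.imwrite(f"pics/f_{n}.png",cv2.resize(d[a:b,c:e],None,fx=f,fy=f,interpolation=cv2.INTER_CUBIC))
print(robot.current_t(),robot.current_contact_force())
```

```text
-30 False [ 0.1  0.4 -0.1] [-30.1 -31.9]
-10 False [-2.2  0.3  2.9] [ -9.8 -32. ]
16 False [-14.3   0.6   2.1] [ 12.3 -31.6]
19.2 [0.23722426 0.94801758 0.70968757]
```

View pics/f_scene.png

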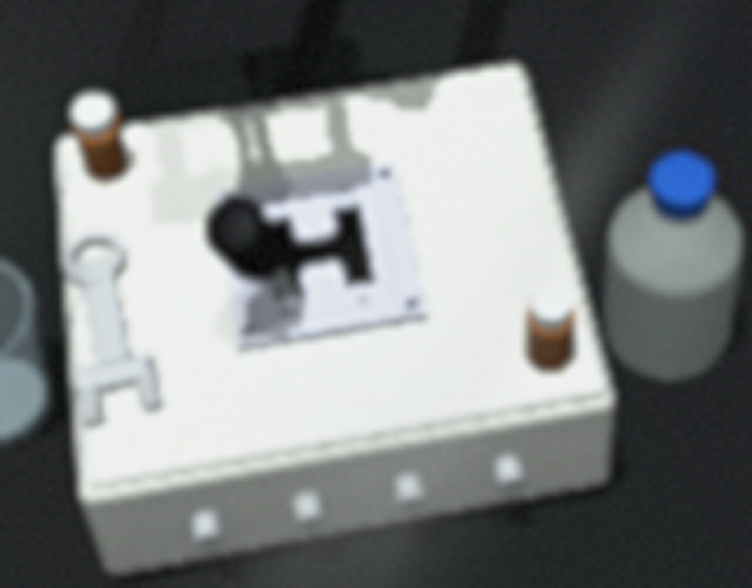

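View pics/f_top.png

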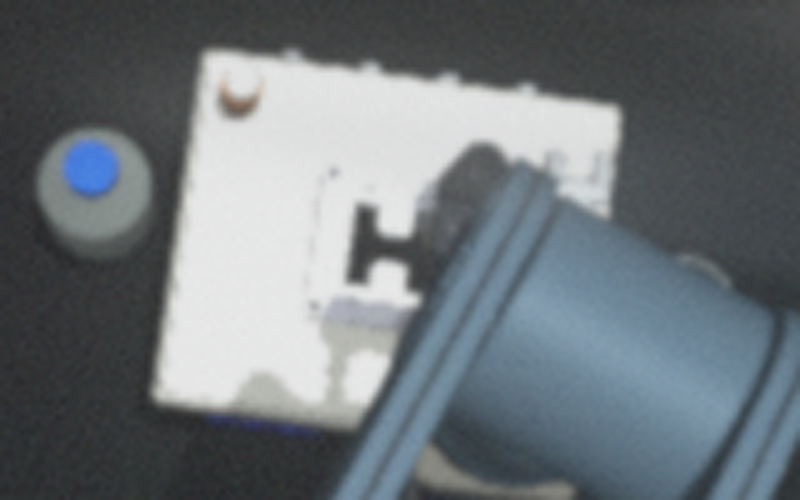

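Run:
```python
from h import *
print([inv(plane("scene",S(238,222),z)) for z in(195,198)], inv(plane("scene",S(383,132),197)),[inv(plane("top",T(482,172),z)) for z in(195,198)])
t=np.tan(.215);print(185*np.sin(.215))
from bench import robot
o=[np.pi,0,YAW+np.pi/2]
robot.move_linear(W(-230,-32,300),o,speed=200)
d=robot.get_image("top")["img"];cv2.imwrite("pics/g_top.png",cv2.resize(d[125:225,240:400],None,fx=5,fy=5,interpolation=cv2.INTER_CUBIC)); print(robot.current_t())
```

```text
[array([ 37.74599572, -35.60463099]), array([ 39.89320176, -35.54341614])] [ 1.93486903 38.18974326] [array([ 34.39305427, -37.34401069]), array([ 33.75660982, -36.95064951])]
39.469274235644725
20.0917
```

View pics/g_top.png

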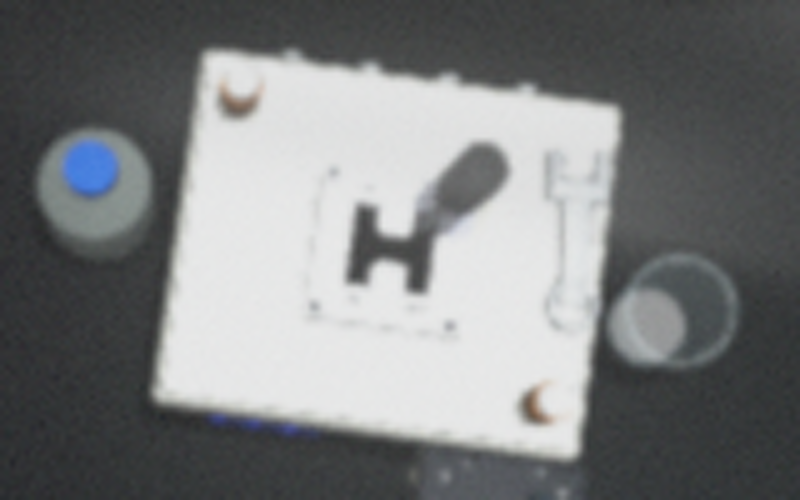

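The scene view puts the grip top at x ≈ 38–40 mm (full stop is 39.5), but the top view says only ≈ 34, just above the threshold. There is time for a second, firmer push against the stop.

Run:
```python
from bench import robot
from h import *
o=[np.pi,0,YAW+np.pi/2]
robot.move_linear(W(-90,-32,165),o,speed=180)
robot.move_linear(W(-10,-32,165),o,speed=80)
for x in (2,6,9,11,13,15,17,19,21):
    r=robot.move_linear(W(x,-32,165),o,speed=30,f_stop=25)
    print(x,r,robot.current_contact_force().round(1),inv(robot.current_tcp_pos()).round(1))
    if r or np.linalg.norm(robot.current_contact_force())>22: break
robot.sleep(0.3)
robot.move_linear(W(-50,-32,165),o,speed=80)
robot.move_linear(W(-110,-32,230),o,speed=150)
robot.move_linear(W(-230,-32,300),o,speed=200)
robot.sleep(0.3)
for n,(a,b,c,e,f) in dict(scene=(205,330,180,340,4.7),top=(125,225,240,400,5)).items():
    d=robot.get_image(n)["img"];cv2.imwrite(f"pics/h_{n}.png",cv2.resize(d[a:b,c:e],None,fx=f,fy=f,interpolation=cv2.INTER_CUBIC))
print(robot.current_t(),robot.current_contact_force())
```

```text
2 False [ 0.3  0.8 -0.6] [  2. -32.]
6 False [-2.1  1.1 -0. ] [  5.6 -31.9]
9 False [-5.8  1.2  0.6] [  7.7 -31.8]
11 False [-6.8  1.2  0.8] [  8.9 -31.8]
13 False [-10.4   0.4   2.7] [ 10.1 -31.7]
15 False [-11.6   1.8   2.5] [ 11.3 -31.7]
17 False [-13.8   0.7   3.6] [ 12.5 -31.7]
19 False [-16.    2.1   4.2] [ 13.7 -31.6]
21 False [-17.8   1.    4.9] [ 14.9 -31.6]
28.375 [-0.23460939  0.96208976  0.48794564]
```

View pics/h_top.png

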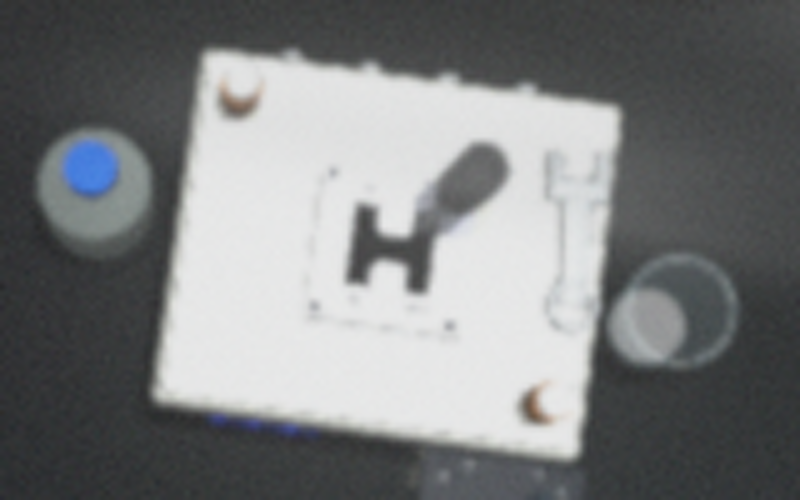

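View pics/h_scene.png

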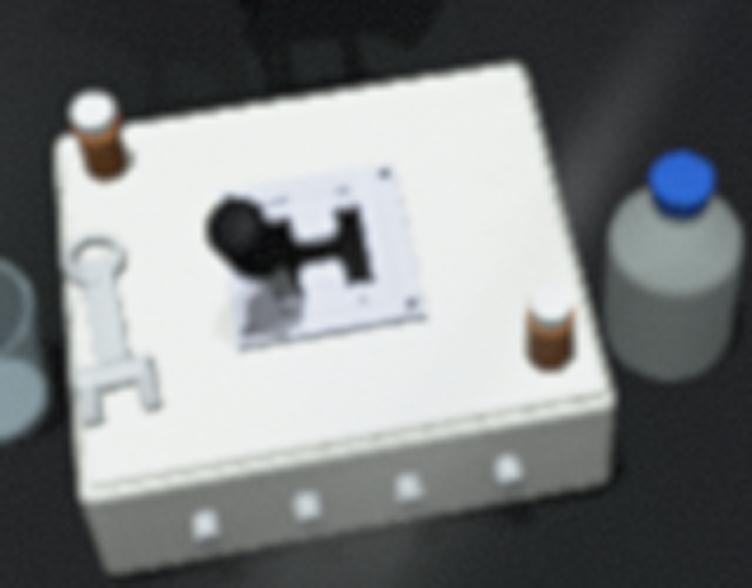

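Force rose steadily from about x = 5 mm to 18 N, while 4 N is enough to move the lever, and both views match the earlier ones: the grip is hard on the stop. The bystanders' pixel positions haven't changed.

```bash
python3 -c "
from bench import robot
robot.hand_in()"
```

```text
the job is handed in; nothing more can be done
```

The lever is at the far end of slot three, and I handed the job in at about 28 s of the 56 s allowed; no verdict is reported. With the gripper shut, I pushed the grip right along the cross channel until it met the right end. From the near side I then pushed it ahead to the end stop. A first centring push moved nothing, because the lever was already in line with the channel.

**End stop:** A second, firmer push met force rising steadily to about 18 N (about 4 N moves the lever). The grip stayed in the same place in both camera views.

**Surroundings:** In the final pictures the vials, spanner, bottle and beaker are unchanged. The tip box and mouse were outside those pictures, but the arm's low moves were all at the selector. The arm finished raised and clear, with under about 1 N on the tool.

**Disagreement:** The two cameras differ on how far ahead the top of the grip is: 38–40 mm in the scene view and about 34 mm in the top view, against 39.5 mm for the full stop and about 33 mm for a pass. I relied on the force reading to settle it.

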